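Put away the delivered stack

TASK

Take the stack of goods apart from the top down, one piece at a time, and set each piece in the tray of its own shape and size: the round tin in the round tray, then the square carton, the medium carton and the long carton in theirs. Each must end lying flat on its tray's floor inside the lip, still upright; do not tip any of them over, and leave the bottle and the tape roll where they stand.

Things in the scene. Friction and masses are not known exactly. Their poses are not given: they have to be found in the camera images.
- tin_center (a point): Centre (half-way up) of the round metal tin, 38 mm diameter, 50 mm high, standing upright on top of the stack; z up. The stack is four pieces, from the top: tin, square carton, medium carton, long carton, each resting loose on the next (200 mm high in all), roughly centred, each turned a little otherwise.
- carton_square_center (a point): Centre (half-way up) of the square carton, a closed plain cardboard box 56 long (its x) x 56 wide (its y) x 50 mm high; z up. Second from the top of the stack, under the tin. It can be gripped across its 56 mm width.
- carton_medium_center (a point): Centre (half-way up) of the medium carton, a closed plain cardboard box 98 long (its x) x 58 wide (its y) x 50 mm high; z up. Third from the top of the stack, under the square carton. It can be gripped across its 58 mm width.
- carton_long_center (a point): Centre (half-way up) of the long carton, a closed plain cardboard box 146 long (its x) x 62 wide (its y) x 50 mm high; z up. Lowest of the stack, standing on the bench. It can be gripped across its 62 mm width.
- tray_round: The round tray, fixed flat on the bench: a grey disc with a low bright metal lip, inside diameter 54 mm, outside 60 mm. Origin at the bench top under its centre, z up. Its floor is 3 mm and the top of its lip 8 mm above the bench; the tin stands in it with 8 mm to spare all round.
- tray_square: The square tray, fixed flat on the bench: a grey plate with a low bright metal lip, inside 72 (its x) x 72 mm (its y), outside 78 x 78 mm. Origin at the bench top under its centre, z up. Its floor is 3 mm and the top of its lip 8 mm above the bench; the square carton lies in it with 8 mm to spare all round.
- tray_medium: The medium tray, fixed flat on the bench: a grey plate with a low bright metal lip, inside 114 (its x) x 74 mm (its y), outside 120 x 80 mm. Origin at the bench top under its centre, z up. Its floor is 3 mm and the top of its lip 8 mm above the bench; the medium carton lies in it with 8 mm to spare all round.
- tray_long: The long tray, fixed flat on the bench: a grey plate with a low bright metal lip, inside 162 (its x) x 78 mm (its y), outside 168 x 84 mm. Origin at the bench top under its centre, z up. Its floor is 3 mm and the top of its lip 8 mm above the bench; the long carton lies in it with 8 mm to spare all round.
- spray_bottle_center (a point): Centre (half-way up) of a white bottle with a black cap, 48 mm diameter, 130 mm high, standing loose on the bench. Not to be disturbed.
- tape_roll_center (a point): Centre (half-way up) of a roll of brown tape lying flat and loose on the bench, 86 mm outside diameter, 48 mm high. Not to be disturbed.
There are look-alikes about, which are no part of the job. What is shaped like the part that bears carton_long_center but orange is not meant.

How it is judged:
By the outcome, as a careful person would: the job done as asked, in the order asked, and still so for the second after the job is handed in, with the robot touching nothing.
It also fails if it takes over 120 s, if anything falls off the work surface, if the arm or the gripper's body presses on something with over 40 N, if the wrist force passes 120 N, or if a joint passes its speed limit or range.

ROBOT

A 6-joint arm with a two-finger parallel gripper is mounted at the origin on the work surface. World frame = base frame: x ahead of the robot, y to its left, z up, the work surface at z = 0. Lengths are in mm, angles in degrees, forces in N, time in s.
With the tool pointing down it reaches from about 300 to 850 mm from the base axis. Payload 4.2 kg.
Tool frame: the origin (TCP) lies between the finger pads; the fingertips stand 22 mm ahead of it and the grasp point (between the pads) lies 3 mm ahead of it; z points along the fingers, y is the direction in which the jaws open and shut (so a half turn about z gives the same grasp; the last joint's range is limited). The gripper opens to 91 mm and grips with 3 to 60 N. Pads are 32 mm wide; open, the fingers measure 118 mm over their backs; the gripper's body (76 mm by 178 mm) begins 60 mm behind the grasp point.
Start: joints at [69.958, 18.312, 89.639, -0, 72.044, -1.146], TCP at [186.218, 544.025, 235.976] pointing down, gripper open.
Joint ranges: [-177.97, 177.97], [-48.28, 115.42], [12.27, 149.76], [-77.06, 257.06], [2.81, 150.46], [-146.56, 146.56]. Speed limits (degrees/s): [147.25, 147.25, 180, 180, 180, 180].

INTERFACE

Orientations are given as [roll, pitch, yaw] about the fixed x, y, z axes, in that order (R = Rz(yaw) Ry(pitch) Rx(roll)).
In Python, from workcell import * gives the robot as it stands.
- The arm moves only by the shell command python3 -m jog 'ROWS' [OPENING] [FORCE]. ROWS is text: rows parted by semicolons, each of 6 numbers parted by spaces: the shift along the tool's x, y, z in units of 0.5 m (1.0 is 0.5 m), then the turn, a rotation vector about the tool's x, y, z in units of pi/2 rad (1.0 is pi/2 rad). A call has 1 to 20 rows; each row is the pose to reach, as a shift and turn from the pose measured when the call began, along the tool's axes at that moment; what a row does not reach only later rows make up. A row lasts 1/12 s, in which the tool goes at most 41.7 mm and 7.16 degrees, less where a joint would pass 70% of its speed; a pose out of reach is approached as far as the arm can. A call with a number of a shift or a turn outside -1 to 1 is refused whole. A call with a gripper value outside its range is refused whole. OPENING is the opening, from -1 (shut) to 1 (fully open), set as the call begins (- or left out, the last holds). The fingers move at their own pace and stop on an object; FORCE is the grip in N (left out, the last holds). Time passes only in rows, so rows that repeat a pose let the fingers close. It gives the time, the measured TCP pose, the force and the opening at its end, in the units of the state.
- state(): the state, without advancing time (a new reading comes with each control period).
- grab_frame(name): name is "scene" or "top"; returns the picture (384x512x3 uint8, red, green, blue); there is no depth.
- calibration(name): a dict with "mtx" (3x3 intrinsics, pixels), "rvec" (rotation vector, rad) and "tvec" (3), from world to camera coordinates, as OpenCV has them. Camera axes: x right, y down, z forward; pixel columns grow to the right and rows downward; lengths in mm; the calibration is good to about 2 mm. A picture is of the moment at which its call begins. calibration takes no time and is no camera call.
- job_done(): hands the job in, once; it reports no verdict.
Trained networks look in the newest picture that a camera, given by its name, has taken for a name from the list of things; names that differ only in an ending like _2 or _b are one class to them, and where a whole thing is asked for, a point or a joint stands for the part that bears it (a point fixed in the world has none). Each returns a list of dicts, best first, with "confidence" (0 to 1); they miss things now and then, are a little off and sometimes report something else, mostly with a low value. They report only what shows in the picture. A call takes as long as a camera call. They do not tell look-alikes from the thing itself.
- spot_in(query, camera): "rect" ([left, top, right, bottom] in pixels, round what is visible of it).
- tip_of(query, camera): "location" ([column, row] in pixels: a listed point, or the origin of a listed thing).
The state is a dict: "time_s": time; "qpos": joint angles; "qvel": joint speeds; "effort": joint torques, N m; "ee_pos": TCP position; "ee_rot": TCP orientation; "force": force on the tool from outside, world axes, zero at the start; "torque": the same for the moment, N m; "gripper_width": finger opening in mm.
Only numpy, scipy, OpenCV 4.12 (cv2) and the standard library are available. Lean on these libraries where they do the work, as an engineer would, in place of code of your own. Each camera call takes 0.05 s, during which the arm holds its last target. There are 200 camera calls.

## Working session

There is one attempt and no reset: what is moved stays moved. The work goes in short steps, Python scripts to look and compute and a shell command to move; the robot and the scene stay as the last step left them, time stands still between calls to the robot, and variables do not carry over. Pictures are saved under pics/ and viewed, about 12 in all and at most 16, crops included, and the job is handed in when it is done.

```bash
mkdir -p pics; ls; python3 - <<'E'
from workcell import *
import cv2
for n in("scene","top"):
    im=grab_frame(n); cv2.imwrite(f"pics/{n}0.png",im[:,:,::-1])
    c=calibration(n); print(n,c)
    for q in["tin_center","carton_square_center","carton_medium_center","carton_long_center","tray_round","tray_square","tray_medium","tray_long","spray_bottle_center","tape_roll_center"]:
        print(q,[(round(d["confidence"],2),[round(v) for v in d["location"]]) for d in tip_of(q,n)][:3],[(round(d["confidence"],2),[round(v) for v in d["rect"]]) for d in spot_in(q,n)][:3])
print(state())
E
```

```text
pics
scene {'mtx': array([[493.56643634,   0.        , 253.67561791],
       [  0.        , 493.56643634, 190.14142306],
       [  0.        ,   0.        ,   1.        ]]), 'rvec': array([ 1.1416865 ,  2.12395036, -1.16027897]), 'tvec': array([ 273.49539093, -109.38124495, 1803.96338366])}
tin_center [(0.67, [224, 241]), (0.62, [217, 209])] [(0.66, [209, 197, 226, 218]), (0.55, [206, 186, 244, 209]), (0.31, [205, 212, 234, 238])]
carton_square_center [(0.76, [220, 221])] [(0.85, [207, 211, 233, 239]), (0.23, [209, 198, 224, 220])]
carton_medium_center [(0.64, [224, 234])] [(0.89, [202, 225, 244, 256])]
carton_long_center [(0.79, [320, 338]), (0.79, [101, 216]), (0.6, [220, 254])] [(0.92, [191, 240, 252, 275]), (0.81, [298, 304, 348, 371]), (0.79, [73, 196, 129, 232])]
tray_round [(0.66, [310, 240])] [(0.66, [300, 230, 324, 245])]
tray_square [(0.92, [380, 287])] [(0.76, [358, 272, 404, 299])]
tray_medium [(0.81, [225, 198])] [(0.86, [205, 187, 246, 210]), (0.72, [297, 238, 315, 287])]
tray_long [(0.73, [139, 192])] [(0.91, [122, 177, 162, 206])]
spray_bottle_center [(0.79, [305, 260
[... 1333 characters left out ...]
1, [333, 148])] [(0.69, [244, 122, 274, 143])]
{'time_s': 2.1, 'qpos': array([ 6.99579258e+01,  1.83111579e+01,  8.96393524e+01,  1.47712517e-03,
        7.20427352e+01, -1.14527280e+00]), 'qvel': array([-0.03628918, -0.02619259, -0.0397852 , -0.02624771,  0.0468874 ,
       -0.00627114]), 'effort': array([-1.09430493e-04, -4.12345076e+01, -2.32227284e+01,  7.27590057e-02,
        3.77596146e-02, -1.22643144e-05]), 'ee_pos': array([186.21403308, 544.03074138, 235.98097978]), 'ee_rot': array([ 1.79993219e+02, -1.26993847e-03,  1.61102743e+02]), 'force': array([ 0.0918058 ,  0.50295734, -0.92965819]), 'torque': array([-0.02120196,  0.01570048, -0.00819497]), 'gripper_width': 90.92645914454866}
```

View pics/top0.png

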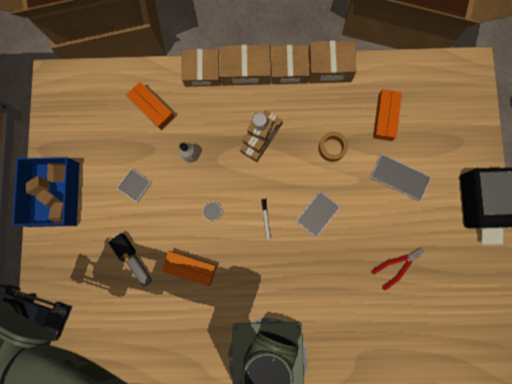

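View pics/scene0.png

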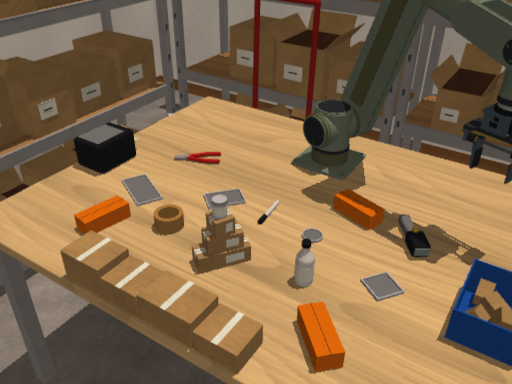

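Top view: the stack is near (260,136). The long-carton candidates are the stack base at (260,136) and the orange look-alikes at (150,105), (388,115) and (189,267). The choice is the cardboard-coloured base of the stack. Next I measure the trays and take a close crop of the stack from both cameras.

```bash
cat > h.py <<'E'
from workcell import *
import cv2,numpy as np
def cam(n):
    c=calibration(n); R=cv2.Rodrigues(c["rvec"])[0]; return c["mtx"],R,c["tvec"].ravel()
def toW(n,uv,z):
    K,R,t=cam(n); uv=np.atleast_2d(np.float64(uv)); d=np.linalg.inv(K)@np.c_[uv,np.ones(len(uv))].T
    d=R.T@d; o=-R.T@t; s=(z-o[2])/d[2]; return (o[:,None]+s*d).T
def proj(n,P):
    c=calibration(n); return cv2.projectPoints(np.float64(P).reshape(-1,3),c["rvec"],c["tvec"],c["mtx"],None)[0].reshape(-1,2)
def warp(n,im,z,x0,x1,y0,y1,s=4):  # out: right=-y, down=-x ; s px/mm
    W,H=int((y1-y0)*s),int((x1-x0)*s)
    src=proj(n,[[x1,y1,z],[x1,y0,z],[x0,y0,z],[x0,y1,z]]).astype(np.float32)
    M=cv2.getPerspectiveTransform(src,np.float32([[0,0],[W,0],[W,H],[0,H]]))
    return cv2.warpPerspective(im,M,(W,H),flags=cv2.INTER_CUBIC)
E
python3 - <<'E'
from h import *
im=cv2.imread("pics/top0.png"); sc=cv2.imread("pics/scene0.png")
for n,z in (("top",0),): 
    K,R,t=cam(n); print(-R.T@t)
hsv=cv2.cvtColor(im,cv2.COLOR_BGR2HSV)
for nm,r in dict(round=(200,198,226,226),square=(114,164,158,208),medium=(290,186,345,242),long=(364,148,436,206)).items():
    l,t,rr,b=r; c=cv2.resize(im[t:b,l:rr],None,fx=8,fy=8,interpolation=cv2.INTER_CUBIC)
    m=(cv2.cvtColor(c,cv2.COLOR_BGR2HSV)[:,:,1]<70).astype(np.uint8)
    cs=max(cv2.findContours(m,0,2)[0],key=cv2.contourArea)[:,0]
    P=toW("top",(cs+.5)/8-.5+[l,t],6)[:,:2].astype(np.float32)
    print(nm,cv2.minAreaRect(P))
print("scene trays", [toW("scene",p,4).round() for p in [(311,236),(382,286),(225,198),(142,190)]])
a=cv2.resize(im[100:172,220:300],None,fx=7,fy=7,interpolation=cv2.INTER_CUBIC)
cv2.imwrite("pics/a.png",a)
b=cv2.resize(sc[185:280,180:262],None,fx=6,fy=6,interpolation=cv2.INTER_CUBIC)
cv2.imwrite("pics/b.png",b)
E
```

```text
[ 316.27753149  -14.44655171 1359.96516067]
round ((435.0806579589844, 159.9066925048828), (59.39421081542969, 59.036766052246094), 89.6126937866211)
square ((521.6966552734375, 404.3742370605469), (80.11946868896484, 78.95161437988281), 54.732383728027344)
medium ((419.2706604003906, -162.95521545410156), (80.81330108642578, 121.61431121826172), 49.68462371826172)
long ((526.843017578125, -421.271240234375), (169.39334106445312, 85.80337524414062), 62.36771774291992)
scene trays [array([[441., 159.,   4.]]), array([[524., 404.,   4.]]), array([[ 418., -163.,    4.]]), array([[ 531., -417.,    4.]])]
```

View pics/a.png

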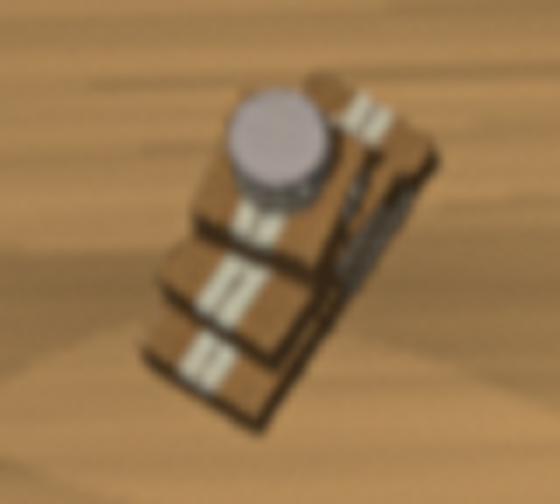

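View pics/b.png

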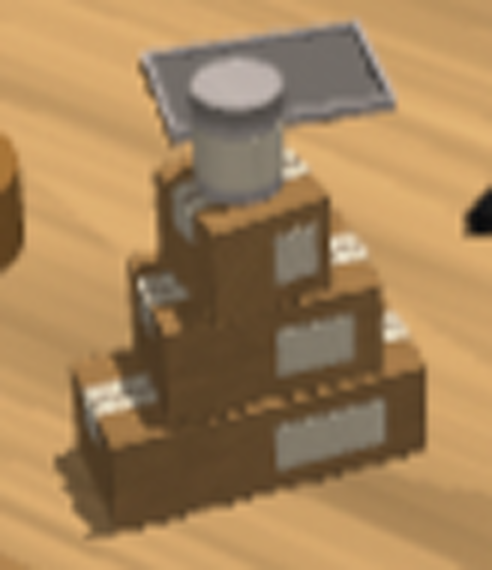

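```bash
cat > fit.py <<'E'
from h import *
from scipy.optimize import least_squares
def A(p): return np.array(p,float)/7+[220-.43,100-.43]
def B(p): return np.array(p,float)/6+[180-.42,185-.42]
D=dict(
long=(146,62,[("top",A((258,428)),-1,-1,50),("top",A((145,350)),-1,1,50),("top",A((435,155)),1,-1,50),
 ("scene",B((110,440)),1,1,50),("scene",B((75,360)),1,-1,50),("scene",B((425,370)),-1,1,50),("scene",B((110,525)),1,1,0),("scene",B((425,450)),-1,1,0)]),
medium=(98,58,[("top",A((160,283)),-1,1,100),("top",A((272,362)),-1,-1,100),("scene",B((165,340)),1,1,100),("scene",B((132,258)),1,-1,100),("scene",B((380,290)),-1,1,100),("scene",B((165,420)),1,1,50),("scene",B((380,372)),-1,1,50)]),
square=(56,56,[("top",A((195,218)),-1,1,150),("top",A((316,278)),-1,-1,150),("scene",B((210,232)),1,1,150),("scene",B((158,172)),1,-1,150),("scene",B((328,198)),-1,1,150),("scene",B((212,315)),1,1,100),("scene",B((328,290)),-1,1,100)]))
R={}
for k,(L,W,obs) in D.items():
    def f(p):
        c,s=np.cos(p[2]),np.sin(p[2]); r=[]
        for n,uv,sx,sy,z in obs:
            x,y=sx*L/2,sy*W/2
            r+=list(proj(n,[[p[0]+c*x-s*y,p[1]+s*x+c*y,z]])[0]-uv)
        return r
    o=least_squares(f,[650,0,-.57],x_scale=[10,10,.1],loss="soft_l1")
    R[k]=o.x; print(k,o.x[:2].round(1),np.degrees(o.x[2]).round(1),np.round(f(o.x),1))
obs=[("top",A((278,137)),200),("scene",B((237,83)),200),("scene",B((237,180)),150)]
print("tin",toW("top",obs[0][1],200).round(1),toW("scene",obs[1][1],200).round(1))
if __name__=="__main__":
    ims=[]
    for n,p,l,t,w,h,s in(("top","pics/top0.png",220,100,80,72,5),("scene","pics/scene0.png",180,185,82,95,5)):
        im=cv2.resize(cv2.imread(p)[t:t+h,l:l+w],None,fx=s,fy=s,interpolation=cv2.INTER_CUBIC)
        for i,k in enumerate(D):
            x,y,a=R[k];L,W,_=D[k]
            for z in(50*i,50*i+50):
                q=np.array([[sx*L/2,sy*W/2] for sx,sy in((1,1),(1,-1),(-1,-1),(-1,1))])@np.array([[np.cos(a),np.sin(a)],[-np.sin(a),np.cos(a)]])+[x,y]
                uv=(proj(n,np.c_[q,np.full(4,z)])-[l,t]+.5)*s
                cv2.polylines(im,[uv.astype(int)],True,[(0,0,255),(0,255,0),(255,0,0)][i],1)
        ims.append(cv2.copyMakeBorder(im,0,480-im.shape[0],0,0,0))
    cv2.imwrite("pics/ov.png",np.hstack(ims))
E
python3 fit.py
```

```text
long [659.3   2.4] -35.5 [ 0.2 -0.7 -0.5 -0.8  1.8 -0.5 -0.1 -0.2 -0.6 -1.1  0.7 -1.3  1.   0.4
  0.6 -0.1]
medium [657.6   5.7] -36.6 [ 0.1 -1.   0.2 -1.2 -0.2 -1.5 -0.7 -0.8  0.7 -1.1  0.7  0.5  0.8  0.3]
square [660.6   3.3] -29.6 [-0.1 -1.3  0.1 -0.7 -0.3 -0.7 -0.3 -2.3  0.5 -0.9  0.1  1.4  0.8 -0.5]
tin [[664.3   6.2 200. ]] [[665.    5.4 200. ]]
```

View pics/ov.png

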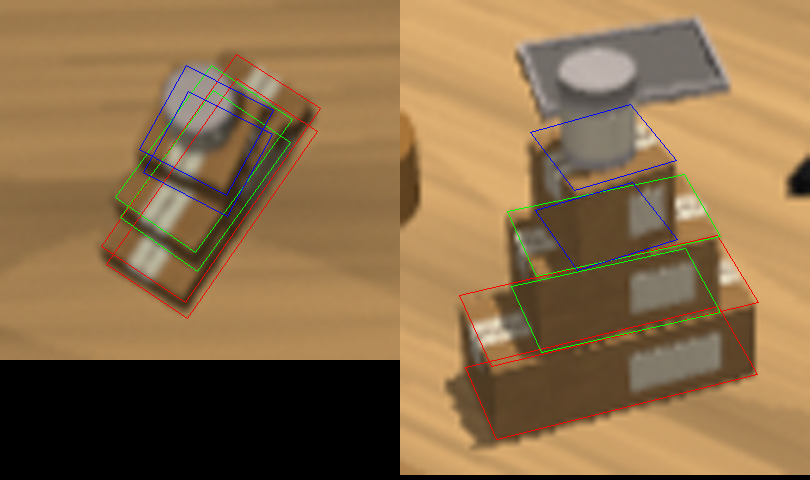

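The overlays fit to about 1 px (2–3 mm). The tray sizes come out as given: 59, 80x79, 81x122 and 169x86 mm outside. Next I write the planner and work out the bottle and roll positions.

```bash
cat > plan.py <<'E'
import sys
from h import *
from scipy.spatial.transform import Rotation as Ro
s=state(); x,y,z,yaw=map(float,sys.argv[1:5])
R=Ro.from_euler("xyz",s["ee_rot"],degrees=True); T=Ro.from_euler("xyz",[180,0,yaw],degrees=True)
d=R.inv().apply(np.array([x,y,z])-s["ee_pos"]); w=(R.inv()*T).as_rotvec()
print("row",*(d/500).round(4),*(w/(np.pi/2)).round(4)," min rows",int(np.ceil(max(np.linalg.norm(d)/41.7,np.degrees(np.linalg.norm(w))/7.16))))
E
python3 - <<'E'
from h import *
print("bottle",toW("top",(186,147),120),"roll",toW("top",(333,147),48))
E
python3 plan.py 664.6 5.8 290 150
```

```text
bottle [[610.82512067 220.64257115 120.        ]] roll [[ 616.73333627 -212.78540081   48.        ]]
row -1.2538 -0.7086 -0.1081 0.0001 -0.0 0.1234  min rows 18
```

```bash
python3 -m jog '-.627 -.354 -.108 0 0 .123;-.627 -.354 -.108 0 0 .123;-.627 -.354 -.108 0 0 .123;-.627 -.354 -.108 0 0 .123;-.627 -.354 -.108 0 0 .123;-.627 -.354 -.108 0 0 .123;-.627 -.354 -.108 0 0 .123;-.627 -.354 -.108 0 0 .123;-.627 -.354 -.108 0 0 .123;-.627 -.354 -.108 0 0 .123;-.627 -.354 -.108 0 0 .123' 1 25; python3 plan.py 664.6 5.8 290 150
```

```text
time_s: 3.02
ee_pos: [426.3, 274.1, 290.2]
ee_rot: [180.0, -0.0, 149.8]
force: [0.1, -0.4, -0.0]
gripper_width: 90.8
row -0.6816 -0.2244 0.0001 0.0005 -0.0001 -0.0018  min rows 9
```

```bash
python3 -m jog '-.682 -.224 0 0 0 -.002;-.682 -.224 0 0 0 -.002;-.682 -.224 0 0 0 -.002;-.682 -.224 0 0 0 -.002;-.682 -.224 0 0 0 -.002;-.682 -.224 0 0 0 -.002;-.682 -.224 0 0 0 -.002;-.682 -.224 0 0 0 -.002;-.682 -.224 0 0 0 -.002;-.682 -.224 0 0 0 -.002;-.682 -.224 0 0 0 -.002'; python3 plan.py 664.6 5.8 182 150
```

```text
time_s: 3.93
ee_pos: [665.1, 6.5, 288.7]
ee_rot: [180.0, -0.2, 150.0]
force: [0.1, 0.2, 0.6]
gripper_width: 90.9
row -0.0005 -0.0018 0.2134 0.0003 -0.0017 -0.0001  min rows 3
```

```bash
python3 -m jog '0 -.001 .05 0 0 0;0 -.001 .1 0 0 0;0 -.001 .14 0 0 0;0 -.001 .17 0 0 0;0 -.001 .19 0 0 0;0 -.001 .205 0 0 0;0 -.001 .213 0 0 0;0 -.001 .213 0 0 0;0 -.001 .213 0 0 0'; python3 - <<'E'
from h import *
a=grab_frame("scene")[170:290,170:270,::-1]; b=grab_frame("top")[90:180,210:310,::-1]
f=lambda i:cv2.resize(i,(400,int(i.shape[0]*4)),interpolation=cv2.INTER_CUBIC)
cv2.imwrite("pics/c.png",np.hstack([f(a),cv2.copyMakeBorder(f(b),0,120,0,0,0)]))
E
```

```text
time_s: 4.68
ee_pos: [664.9, 6.7, 183.1]
ee_rot: [179.9, -0.1, 150.0]
force: [0.0, 0.2, -0.2]
gripper_width: 91.3
```

View pics/c.png

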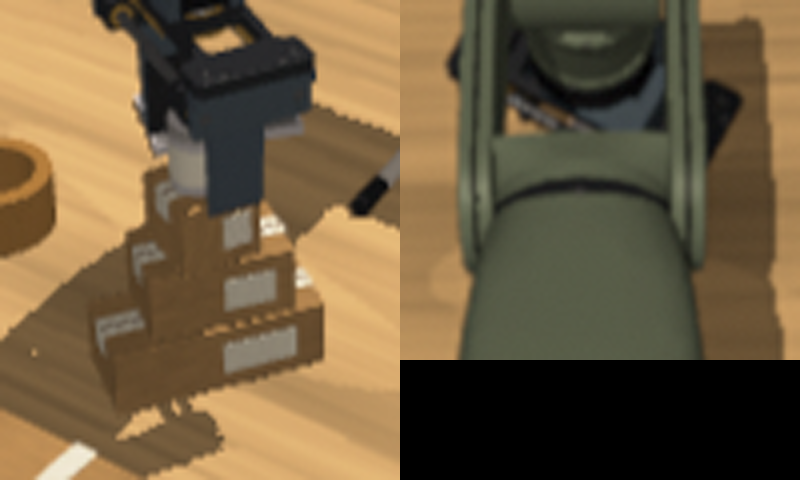

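The crop shows the tin standing between the fingers at about (190,165), with the stack undisturbed. I close the gripper.

```bash
python3 -m jog '0 0 0 0 0 0;0 0 0 0 0 0;0 0 0 0 0 0;0 0 0 0 0 0;0 0 0 0 0 0;0 0 0 0 0 0;0 0 0 0 0 0;0 0 0 0 0 0;0 0 0 0 0 0;0 0 0 0 0 0' -1 25
```

```text
time_s: 5.62
ee_pos: [665.1, 6.4, 183.3]
ee_rot: [179.9, -0.1, 150.0]
force: [-0.4, -0.1, 0.4]
gripper_width: 37.6
```

Width 37.6 matches the 38 mm tin. I lift straight up and then move to the round tray. The TCP was at 183 when the tin stood at 150, so it should be at 36 when the tin stands in the tray.

```bash
python3 -m jog '0 0 -.01 0 0 0;0 0 -.03 0 0 0;0 0 -.06 0 0 0;0 0 -.1 0 0 0;0 0 -.12 0 0 0;0 0 -.12 0 0 0;0 0 -.12 0 0 0'; python3 plan.py 436 160 200 150
```

```text
time_s: 6.2
ee_pos: [665.2, 6.3, 243.9]
ee_rot: [179.9, 0.0, 150.0]
force: [0.2, 0.0, -2.5]
gripper_width: 37.6
row 0.5508 0.0368 0.0879 0.0013 0.0001 -0.0  min rows 7
```

```bash
python3 -m jog '.06 .004 0 0 0 0;.14 .009 0 0 0 0;.22 .015 0 0 0 0;.3 .02 0 0 0 0;.38 .025 .02 0 0 0;.46 .031 .05 0 0 0;.52 .035 .07 0 0 0;.551 .037 .088 0 0 0;.551 .037 .088 0 0 0;.551 .037 .088 0 0 0'; python3 plan.py 436 160 38 150
```

```text
time_s: 7.03
ee_pos: [435.1, 160.1, 199.1]
ee_rot: [180.0, -0.0, 150.1]
force: [0.3, 0.4, -0.7]
gripper_width: 37.6
row -0.0019 0.0005 0.3222 0.0003 -0.0004 0.0011  min rows 4
```

```bash
python3 - <<'E'
from h import *
im=np.ascontiguousarray(grab_frame("scene")[:,:,::-1]); cv2.imwrite("pics/s1.png",im)
a=cv2.resize(im[180:280,180:340],None,fx=4,fy=4,interpolation=cv2.INTER_CUBIC)
cv2.imwrite("pics/s1c.png",a)
E
```

```text
(no output)
```

View pics/s1c.png

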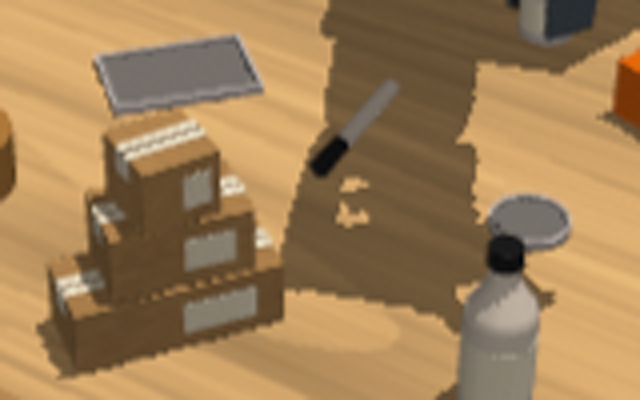

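The stack looks undisturbed and the round tray's centre is at about (312,235). I refine that with an ellipse fit in both cameras.

```bash
python3 - <<'E'
from h import *
for n,p,(l,t,r,b) in(("top","pics/top0.png",(198,196,228,228)),("scene","pics/scene0.png",(296,224,330,248))):
    c=cv2.resize(cv2.imread(p)[t:b,l:r],None,fx=8,fy=8,interpolation=cv2.INTER_CUBIC)
    m=(cv2.cvtColor(c,cv2.COLOR_BGR2HSV)[:,:,1]<75).astype(np.uint8)
    cs=max(cv2.findContours(m,0,2)[0],key=cv2.contourArea)[:,0]
    P=toW(n,(cs+.5)/8-.5+[l,t],6)[:,:2].astype(np.float32)
    print(n,P.min(0),P.max(0),cv2.minEnclosingCircle(P),cv2.fitEllipse(P))
E
python3 plan.py 437 160 38 150
```

```text
top [405.16553 129.81964] [465.00476 189.94623] ((434.7149658203125, 160.38095092773438), 30.61277961730957) ((434.8381042480469, 160.48753356933594), (59.651458740234375, 59.96896743774414), 155.5364532470703)
scene [402.86942 128.37448] [502.2174  190.84512] ((452.5771484375, 159.5070343017578), 49.889198303222656) ((442.4641418457031, 159.8953399658203), (57.93023681640625, 87.65664672851562), 99.73644256591797)
row -0.0008 -0.0 0.3235 0.0012 0.0005 0.0004  min rows 4
```

The scene fit is spoiled by the bottle cap, and its near edge agrees with a centre x of about 434. I use (435,160).

```bash
python3 -m jog '0 0 .06 0 0 0;0 0 .13 0 0 0;0 0 .2 0 0 0;0 0 .25 0 0 0;0 0 .28 0 0 0;0 0 .3 0 0 0;0 0 .31 0 0 0;0 0 .319 0 0 0;0 0 .323 0 0 0;0 0 .326 0 0 0;0 0 .326 0 0 0;0 0 .326 0 0 0'
```

```text
time_s: 8.08
ee_pos: [437.2, 160.3, 37.3]
ee_rot: [179.8, 0.1, 150.0]
force: [0.2, -0.5, -1.7]
gripper_width: 37.6
```

```bash
python3 -m jog '.002 0 .001 0 0 0;.002 0 .002 0 0 0;.002 0 .003 0 0 0;.002 0 .003 0 0 0'; python3 -m jog '0 0 0 0 0 0;0 0 0 0 0 0;0 0 0 0 0 0;0 0 0 0 0 0;0 0 0 0 0 0;0 0 0 0 0 0;0 0 0 0 0 0;0 0 0 0 0 0' 1; python3 -m jog '0 0 -.02 0 0 0;0 0 -.07 0 0 0;0 0 -.15 0 0 0;0 0 -.23 0 0 0;0 0 -.31 0 0 0;0 0 -.36 0 0 0;0 0 -.36 0 0 0;0 0 -.36 0 0 0'; python3 plan.py 660.6 3.3 215 150.4
```

```text
time_s: 8.42
ee_pos: [436.4, 161.0, 36.2]
ee_rot: [179.8, 0.1, 150.0]
force: [-0.6, -0.5, 3.6]
gripper_width: 37.5
time_s: 9.08
ee_pos: [436.5, 161.0, 36.2]
ee_rot: [179.8, 0.1, 150.0]
force: [0.3, -0.3, -0.0]
gripper_width: 88.0
time_s: 9.75
ee_pos: [436.4, 160.8, 217.5]
ee_rot: [179.7, 0.2, 150.0]
force: [-0.3, -0.3, -1.4]
gripper_width: 91.5
row -0.5458 -0.049 0.007 0.0037 0.0027 -0.004  min rows 7
```

```bash
python3 - <<'E'
from h import *
t=np.ascontiguousarray(grab_frame("top")[:,:,::-1]); s=np.ascontiguousarray(grab_frame("scene")[:,:,::-1])
cv2.imwrite("pics/t2.png",t); cv2.imwrite("pics/s2.png",s)
a=cv2.resize(t[100:172,220:300],None,fx=5,fy=5,interpolation=cv2.INTER_CUBIC)
b=cv2.resize(s[215:255,280:345],None,fx=6,fy=6,interpolation=cv2.INTER_CUBIC)
o=np.zeros((360,800,3),np.uint8); o[:,:400]=a; o[:240,400:790]=b; cv2.imwrite("pics/d.png",o)
E
```

```text
(no output)
```

View pics/d.png

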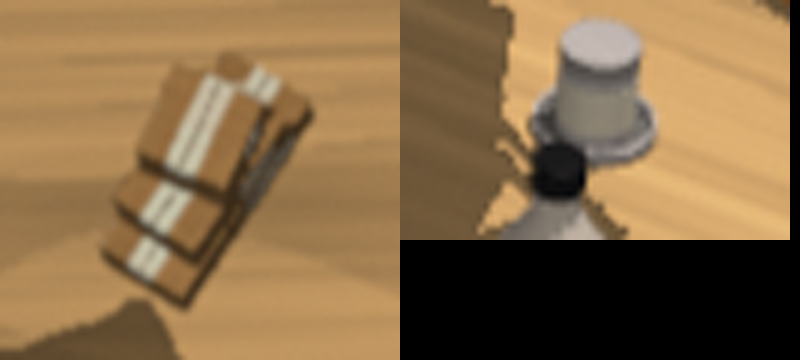

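The tin stands in its tray. The square carton's top corners in the left crop are (175,63), (270,98), (230,193) and (140,157). I refit with these.

```bash
python3 - <<'E'
from h import *
c=np.array([(175,63),(270,98),(230,193),(140,157)])/5+[220-.4,100-.4]
P=toW("top",c,150)[:,:2]; print(P.round(1),P.mean(0))
for i in range(4):
    d=P[(i+1)%4]-P[i]; print(np.hypot(*d).round(1),np.degrees(np.arctan2(d[1],d[0])).round(1)%90)
M=toW("top",np.array([(115,198),(202,258)])/5+[219.6,99.6],100)[:,:2]; d=M[1]-M[0];print("med",M,np.hypot(*d),np.degrees(np.arctan2(d[1],d[0]))%90)
M=toW("top",np.array([(103,250),(185,305)])/5+[219.6,99.6],50)[:,:2]; d=M[1]-M[0];print("long",M,np.hypot(*d),np.degrees(np.arctan2(d[1],d[0]))%90)
E
```

```text
[[700.1  20. ]
 [678.1 -33.4]
 [623.4  -9.6]
 [645.6  40.7]] [661.79198101   4.42054911]
57.8 67.6
59.6 66.4
55.0 66.2
58.3 69.1
med [[634.82779103  58.0729249 ]
 [597.60590314   7.78898249]] 62.56152013959016 53.48989362623156
long [[615.22963588  68.69712577]
 [579.98387362  19.52852297]] 60.49640698976759 54.365731288958074
```

```bash
python3 plan.py 661.8 4.4 215 157.5
```

```text
row -0.5489 -0.0434 -0.0001 0.0008 0.0002 -0.0829  min rows 7
```

```bash
python3 -m jog '-.08 -.006 0 0 0 -.02;-.16 -.012 0 0 0 -.04;-.24 -.019 0 0 0 -.06;-.32 -.025 0 0 0 -.083;-.4 -.031 0 0 0 -.083;-.47 -.037 0 0 0 -.083;-.52 -.041 0 0 0 -.083;-.549 -.043 0 0 0 -.083;-.549 -.043 0 0 0 -.083;-.549 -.043 0 0 0 -.083'; python3 plan.py 661.8 4.4 132 157.5
```

```text
time_s: 10.68
ee_pos: [661.1, 4.3, 212.1]
ee_rot: [-180.0, -0.3, 157.5]
force: [0.2, 1.0, 0.1]
gripper_width: 91.4
row -0.002 0.0008 0.1602 -0.0002 -0.003 -0.0005  min rows 2
```

```bash
python3 -m jog '-.002 0 .03 0 -.003 0;-.002 0 .07 0 -.003 0;-.002 0 .11 0 -.003 0;-.002 0 .14 0 -.003 0;-.002 0 .155 0 -.003 0;-.002 0 .16 0 -.003 0;-.002 0 .16 0 -.003 0;-.002 0 .16 0 -.003 0'; python3 -m jog '0 0 0 0 0 0;0 0 0 0 0 0;0 0 0 0 0 0;0 0 0 0 0 0;0 0 0 0 0 0;0 0 0 0 0 0;0 0 0 0 0 0;0 0 0 0 0 0' -1 25; python3 plan.py 661.8 4.4 132 157.5
```

```text
time_s: 11.35
ee_pos: [661.9, 4.4, 133.0]
ee_rot: [180.0, 0.1, 157.5]
force: [-0.6, -1.0, -0.7]
gripper_width: 91.2
time_s: 12.02
ee_pos: [662.0, 4.6, 133.2]
ee_rot: [180.0, 0.1, 157.5]
force: [0.6, 0.6, 1.8]
gripper_width: 56.7
row 0.0002 -0.0006 0.0025 0.0005 0.0009 -0.0003  min rows 1
```

```bash
python3 -m jog '0 0 -.01 0 0 0;0 0 -.04 0 0 0;0 0 -.09 0 0 0;0 0 -.15 0 0 0;0 0 -.2 0 0 0;0 0 -.22 0 0 0;0 0 -.22 0 0 0'; python3 plan.py 522 404.4 240 144.7
```

```text
time_s: 12.6
ee_pos: [662.9, 4.5, 246.0]
ee_rot: [179.9, 0.4, 157.5]
force: [-0.0, -0.3, -3.2]
gripper_width: 56.1
row 0.5669 0.6308 0.0099 0.002 0.0039 0.1419  min rows 11
```

```bash
python3 -m jog '.04 .045 0 0 0 .01;.085 .095 0 0 0 .03;.14 .155 0 0 0 .06;.19 .21 0 0 0 .09;.24 .267 0 0 0 .12;.29 .323 0 0 0 .142;.34 .378 0 0 0 .142;.39 .434 0 0 0 .142;.44 .49 0 0 0 .142;.49 .545 0 0 0 .142;.53 .59 0 0 0 .142;.555 .618 0 0 0 .142;.567 .631 .01 0 0 .142;.567 .631 .01 0 0 .142;.567 .631 .01 0 0 .142'; python3 plan.py 522 404.4 38 144.7
```

```text
time_s: 13.85
ee_pos: [521.6, 403.3, 237.8]
ee_rot: [-180.0, 0.3, 144.7]
force: [-0.3, -0.7, -1.7]
gripper_width: 56.6
row 0.0028 0.0025 0.3995 -0.0004 0.0035 0.0001  min rows 5
```

```bash
python3 -m jog '0 .001 .06 0 0 0;0 .002 .14 0 0 0;0 .002 .22 0 0 0;0 .002 .29 0 0 0;0 .002 .34 0 0 0;0 .002 .37 0 0 0;0 .002 .385 0 0 0;0 .002 .395 0 0 0;0 .002 .4 0 0 0;0 .002 .4 0 0 0;0 .002 .4 0 0 0'; python3 plan.py 522 404.4 36.2 144.7
```

```text
time_s: 14.77
ee_pos: [523.8, 403.6, 39.1]
ee_rot: [179.9, 0.4, 144.7]
force: [0.5, 0.5, -2.2]
gripper_width: 56.7
row 0.0039 -0.0008 0.0057 0.001 0.004 -0.0001  min rows 1
```

```bash
python3 -m jog '.003 0 .002 0 .004 0;.003 0 .004 0 .004 0;.003 0 .006 0 .004 0;.003 0 .006 0 .004 0;.003 0 .006 0 .004 0'; python3 -m jog '0 0 0 0 0 0;0 0 0 0 0 0;0 0 0 0 0 0;0 0 0 0 0 0;0 0 0 0 0 0;0 0 0 0 0 0;0 0 0 0 0 0;0 0 0 0 0 0' 1; python3 -m jog '0 0 -.02 0 0 0;0 0 -.07 0 0 0;0 0 -.15 0 0 0;0 0 -.23 0 0 0;0 0 -.31 0 0 0;0 0 -.36 0 0 0;0 0 -.36 0 0 0;0 0 -.36 0 0 0'; python3 - <<'E'
from h import *
t=np.ascontiguousarray(grab_frame("top")[:,:,::-1]); s=np.ascontiguousarray(grab_frame("scene")[:,:,::-1])
cv2.imwrite("pics/t3.png",t)
a=cv2.resize(t[100:172,220:300],None,fx=5,fy=5,interpolation=cv2.INTER_CUBIC)
b=cv2.resize(s[255:310,350:415],None,fx=6,fy=6,interpolation=cv2.INTER_CUBIC)
o=np.zeros((360,800,3),np.uint8); o[:,:400]=a; o[:330,400:790]=b; cv2.imwrite("pics/e.png",o)
E
```

```text
time_s: 15.18
ee_pos: [522.7, 404.6, 36.3]
ee_rot: [179.9, 0.0, 144.7]
force: [0.5, 0.2, -1.9]
gripper_width: 56.4
time_s: 15.85
ee_pos: [522.7, 404.6, 36.3]
ee_rot: [179.9, 0.0, 144.7]
force: [-0.3, 0.2, 0.3]
gripper_width: 91.1
time_s: 16.52
ee_pos: [523.0, 404.7, 219.1]
ee_rot: [179.6, 0.1, 144.7]
force: [-0.1, -0.8, -0.3]
gripper_width: 91.5
```

View pics/e.png

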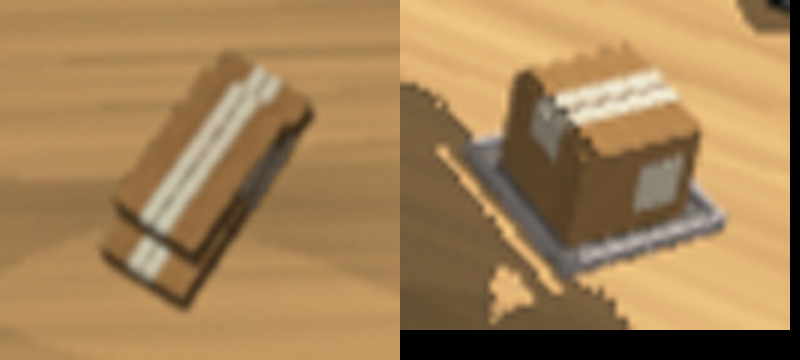

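The square carton is flat in its tray. The medium carton's near edge is unchanged; I average the two estimates to (656.6,4.8), yaw 143.4.

```bash
python3 plan.py 656.6 4.8 220 143.4
```

```text
row -0.6813 -0.4955 -0.0094 -0.0 -0.0003 0.0144  min rows 11
```

```bash
python3 -m jog '-.06 -.044 -.01 0 0 .014;-.12 -.087 -.01 0 0 .014;-.18 -.131 -.01 0 0 .014;-.24 -.175 -.01 0 0 .014;-.3 -.218 -.01 0 0 .014;-.36 -.262 -.01 0 0 .014;-.42 -.305 -.01 0 0 .014;-.48 -.349 -.01 0 0 .014;-.54 -.393 -.01 0 0 .014;-.6 -.436 -.01 0 0 .014;-.65 -.473 -.01 0 0 .014;-.681 -.496 -.01 0 0 .014;-.681 -.496 -.01 0 0 .014;-.681 -.496 -.01 0 0 .014'; python3 plan.py 656.6 4.8 82 143.4
```

```text
time_s: 17.78
ee_pos: [655.6, 3.9, 218.1]
ee_rot: [-179.9, -0.2, 143.3]
force: [0.2, 1.0, 0.3]
gripper_width: 91.0
row -0.0016 0.0032 0.2722 -0.0013 -0.0026 -0.001  min rows 4
```

```bash
python3 -m jog '-.001 .002 .06 0 0 0;-.001 .002 .13 0 0 0;-.001 .002 .19 0 0 0;-.001 .002 .235 0 0 0;-.001 .002 .26 0 0 0;-.001 .002 .27 0 0 0;-.001 .002 .272 0 0 0;-.001 .002 .272 0 0 0;-.001 .002 .272 0 0 0'; python3 -m jog '0 0 0 0 0 0;0 0 0 0 0 0;0 0 0 0 0 0;0 0 0 0 0 0;0 0 0 0 0 0;0 0 0 0 0 0;0 0 0 0 0 0;0 0 0 0 0 0' -1 30; python3 -m jog '0 0 -.01 0 0 0;0 0 -.04 0 0 0;0 0 -.08 0 0 0;0 0 -.12 0 0 0;0 0 -.15 0 0 0;0 0 -.16 0 0 0;0 0 -.16 0 0 0'; python3 plan.py 419 -163 165 139.7
```

```text
time_s: 18.53
ee_pos: [656.6, 5.1, 83.3]
ee_rot: [-180.0, -0.1, 143.4]
force: [-0.0, -0.3, -1.3]
gripper_width: 91.1
time_s: 19.2
ee_pos: [657.0, 5.2, 83.6]
ee_rot: [180.0, -0.1, 143.3]
force: [1.7, 0.6, 2.2]
gripper_width: 58.0
time_s: 19.78
ee_pos: [657.5, 4.9, 164.8]
ee_rot: [179.9, -0.0, 143.3]
force: [0.5, -0.6, -2.0]
gripper_width: 57.9
row 0.1822 -0.5543 -0.001 0.0007 -0.0002 0.0405  min rows 7
```

```bash
python3 -m jog '.015 -.045 0 0 0 .01;.033 -.1 0 0 0 .02;.056 -.17 0 0 0 .03;.079 -.24 0 0 0 .04;.102 -.31 0 0 0 .04;.125 -.38 0 0 0 .04;.148 -.45 0 0 0 .04;.168 -.51 0 0 0 .04;.182 -.554 0 0 0 .04;.182 -.554 0 0 0 .04;.182 -.554 0 0 0 .04'; python3 plan.py 419 -163 38.6 139.7
```

```text
time_s: 20.7
ee_pos: [417.7, -163.1, 163.6]
ee_rot: [180.0, -0.1, 139.6]
force: [-0.2, -0.3, -2.1]
gripper_width: 58.0
row -0.0024 0.0016 0.2501 0.0004 -0.0015 -0.001  min rows 3
```

```bash
python3 -m jog '-.001 .001 .05 0 0 0;-.002 .001 .11 0 0 0;-.002 .001 .165 0 0 0;-.002 .001 .205 0 0 0;-.002 .001 .23 0 0 0;-.002 .001 .243 0 0 0;-.002 .001 .25 0 0 0;-.002 .001 .25 0 0 0;-.002 .001 .25 0 0 0'; python3 plan.py 419 -163 36.4 139.7
```

```text
time_s: 21.45
ee_pos: [419.4, -163.1, 39.0]
ee_rot: [179.9, -0.1, 139.6]
force: [0.2, 0.3, -1.3]
gripper_width: 58.0
row 0.0008 -0.0004 0.0052 0.0007 -0.0008 -0.0007  min rows 1
```

```bash
python3 -m jog '0 0 .002 0 0 0;0 0 .004 0 0 0;0 0 .005 0 0 0;0 0 .005 0 0 0;0 0 .005 0 0 0'; python3 -m jog '0 0 0 0 0 0;0 0 0 0 0 0;0 0 0 0 0 0;0 0 0 0 0 0;0 0 0 0 0 0;0 0 0 0 0 0;0 0 0 0 0 0;0 0 0 0 0 0' 1; python3 -m jog '0 0 -.02 0 0 0;0 0 -.07 0 0 0;0 0 -.15 0 0 0;0 0 -.23 0 0 0;0 0 -.3 0 0 0;0 0 -.3 0 0 0;0 0 -.3 0 0 0'; python3 - <<'E'
from h import *
t=np.ascontiguousarray(grab_frame("top")[:,:,::-1]); s=np.ascontiguousarray(grab_frame("scene")[:,:,::-1])
cv2.imwrite("pics/t4.png",t)
a=cv2.resize(t[100:172,220:300],None,fx=5,fy=5,interpolation=cv2.INTER_CUBIC)
b=cv2.resize(s[170:225,190:255],None,fx=6,fy=6,interpolation=cv2.INTER_CUBIC)
o=np.zeros((360,800,3),np.uint8); o[:,:400]=a; o[:330,400:790]=b; cv2.imwrite("pics/f.png",o)
E
```

```text
time_s: 21.87
ee_pos: [419.5, -163.2, 36.7]
ee_rot: [179.9, -0.0, 139.6]
force: [1.0, -0.7, -2.1]
gripper_width: 57.9
time_s: 22.53
ee_pos: [419.6, -163.2, 36.8]
ee_rot: [179.9, -0.0, 139.6]
force: [0.0, 0.7, 0.1]
gripper_width: 91.3
time_s: 23.12
ee_pos: [420.5, -163.8, 188.6]
ee_rot: [179.8, 0.2, 139.6]
force: [-0.5, -0.5, -0.3]
gripper_width: 91.3
```

View pics/f.png

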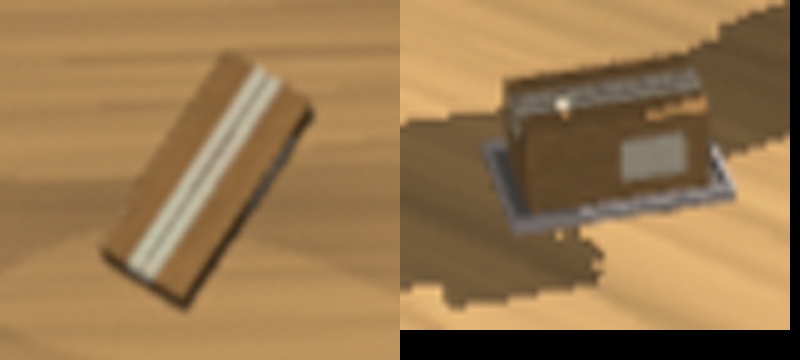

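The medium carton sits flat in its tray. The long carton's top corners in the left crop are (103,248), (185,302), (312,107) and (228,52).

```bash
python3 - <<'E'
from h import *
c=np.array([(103,248),(185,302),(312,107),(228,52)])/5+[219.6,99.6]
P=toW("top",c,50)[:,:2].astype(np.float32); print(P.round(1),P.mean(0),cv2.minAreaRect(P))
E
python3 plan.py 659 3 185 144.5
```

```text
[[616.5  68.7]
 [581.8  19.5]
 [701.6 -60.6]
 [737.9  -9.9]] [659.4602      4.4208946] ((659.8792724609375, 4.7885894775390625), (62.29747009277344, 146.11483764648438), 56.238407135009766)
row -0.1511 0.5643 0.0016 0.0005 -0.0017 -0.0541  min rows 8
```

```bash
python3 -m jog '-.019 .07 0 0 0 -.02;-.037 .14 0 0 0 -.04;-.056 .21 0 0 0 -.066;-.075 .28 0 0 0 -.066;-.094 .35 0 0 0 -.066;-.112 .42 0 0 0 -.066;-.131 .49 0 0 0 -.066;-.145 .54 0 0 0 -.066;-.151 .565 0 0 0 -.066;-.151 .565 0 0 0 -.066;-.151 .565 0 0 0 -.066'; python3 plan.py 659.5 3.8 32 145.7
```

```text
time_s: 24.13
ee_pos: [658.1, 3.5, 183.0]
ee_rot: [-179.9, -0.4, 145.6]
force: [0.9, 0.5, -0.3]
gripper_width: 91.3
row -0.004 0.0028 0.302 -0.0015 -0.0043 -0.0008  min rows 4
```

```bash
python3 -m jog '-.002 .001 .05 0 -.003 0;-.002 .001 .12 0 -.003 0;-.002 .001 .18 0 -.003 0;-.002 .001 .23 0 -.003 0;-.002 .001 .265 0 -.003 0;-.002 .001 .285 0 -.003 0;-.002 .001 .296 0 -.003 0;-.002 .001 .3 0 -.003 0;-.002 .001 .3 0 -.003 0'; python3 -m jog '0 0 0 0 0 0;0 0 0 0 0 0;0 0 0 0 0 0;0 0 0 0 0 0;0 0 0 0 0 0;0 0 0 0 0 0;0 0 0 0 0 0;0 0 0 0 0 0' -1 35; python3 -m jog '0 0 -.01 0 0 0;0 0 -.04 0 0 0;0 0 -.08 0 0 0;0 0 -.14 0 0 0;0 0 -.2 0 0 0;0 0 -.22 0 0 0;0 0 -.22 0 0 0'; python3 plan.py 527.5 -421 145 62.4
```

```text
time_s: 24.88
ee_pos: [658.2, 3.2, 33.5]
ee_rot: [-179.9, -0.1, 145.6]
force: [-0.3, 0.3, 0.5]
gripper_width: 91.0
time_s: 25.55
ee_pos: [659.3, 3.8, 34.4]
ee_rot: [180.0, 0.0, 145.6]
force: [1.6, 2.7, 3.9]
gripper_width: 61.8
time_s: 26.13
ee_pos: [660.0, 3.3, 146.4]
ee_rot: [179.9, 0.2, 145.6]
force: [1.1, -0.6, -4.8]
gripper_width: 61.8
row -0.2609 -0.8498 0.0025 0.0024 0.0012 0.9243  min rows 12
```

```bash
python3 -m jog '-.015 -.048 0 0 0 .03;-.034 -.11 0 0 0 .08;-.055 -.18 0 0 0 .15;-.077 -.25 0 0 0 .22;-.098 -.32 0 0 0 .29;-.12 -.39 0 0 0 .36;-.141 -.46 0 0 0 .43;-.163 -.53 0 0 0 .5;-.184 -.6 0 0 0 .57;-.206 -.67 0 0 0 .64;-.227 -.74 0 0 0 .71;-.243 -.79 0 0 0 .78;-.255 -.83 0 0 0 .84;-.261 -.85 0 0 0 .89;-.261 -.85 0 0 0 .915;-.261 -.85 0 0 0 .924;-.261 -.85 0 0 0 .924;-.261 -.85 0 0 0 .924'; python3 plan.py 527.5 -421 39.5 62.4; python3 - <<'E'
from h import *
s=np.ascontiguousarray(grab_frame("scene")[:,:,::-1])
cv2.imwrite("pics/g.png",cv2.resize(s[130:240,60:220],None,fx=4,fy=4,interpolation=cv2.INTER_CUBIC))
E
```

```text
time_s: 27.63
ee_pos: [526.8, -420.1, 144.4]
ee_rot: [180.0, -0.1, 62.5]
force: [0.4, 0.2, -4.2]
gripper_width: 62.0
row -0.0012 0.002 0.2099 0.0002 -0.001 0.0012  min rows 3
```

View pics/g.png

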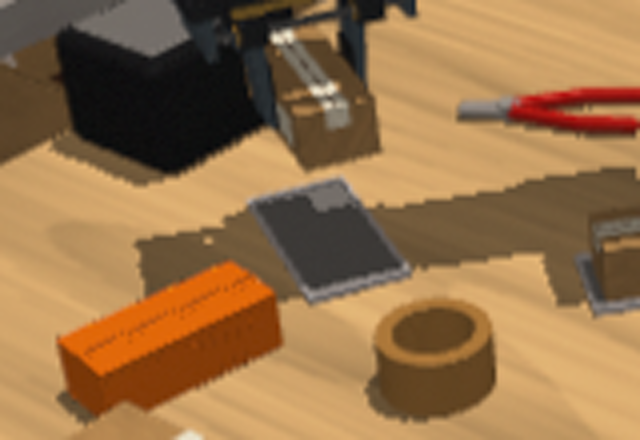

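The long carton hangs level above its tray (centre about (330,240) in the crop). The tray is empty, and the black box and tape roll are clear.

```bash
python3 -m jog '-.001 .001 .04 0 0 0;-.001 .001 .09 0 0 0;-.001 .001 .135 0 0 0;-.001 .001 .17 0 0 0;-.001 .001 .192 0 0 0;-.001 .001 .204 0 0 0;-.001 .001 .208 0 0 0;-.001 .001 .208 0 0 0;-.001 .001 .208 0 0 0'; python3 plan.py 527.5 -421 37.2 62.4
```

```text
time_s: 28.43
ee_pos: [528.3, -421.3, 42.2]
ee_rot: [179.8, -0.1, 62.5]
force: [0.4, 0.0, -4.5]
gripper_width: 61.2
row -0.0002 -0.0017 0.01 0.0023 -0.0006 0.0014  min rows 1
```

```bash
python3 -m jog '0 -.001 .003 0 0 0;0 -.001 .006 0 0 0;0 -.001 .009 0 0 0;0 -.001 .01 0 0 0;0 -.001 .01 0 0 0;0 -.001 .01 0 0 0'
```

```text
time_s: 28.93
ee_pos: [527.9, -421.1, 37.5]
ee_rot: [179.8, -0.0, 62.5]
force: [-1.1, 0.6, -2.9]
gripper_width: 61.7
```

```bash
python3 -m jog '0 0 0 0 0 0;0 0 0 0 0 0;0 0 0 0 0 0;0 0 0 0 0 0;0 0 0 0 0 0;0 0 0 0 0 0;0 0 0 0 0 0;0 0 0 0 0 0' 1; python3 -m jog '0 0 -.02 0 0 0;0 0 -.07 0 0 0;0 0 -.15 0 0 0;0 0 -.23 0 0 0;0 0 -.31 0 0 0;0 0 -.38 0 0 0;0 0 -.38 0 0 0;0 0 -.38 0 0 0'; python3 plan.py 380 -150 300 62.4
```

```text
time_s: 29.6
ee_pos: [527.9, -421.1, 37.5]
ee_rot: [179.8, -0.0, 62.5]
force: [1.0, 0.4, 0.2]
gripper_width: 91.0
time_s: 30.27
ee_pos: [528.0, -421.6, 231.4]
ee_rot: [179.4, 0.0, 62.5]
force: [-0.0, 0.0, -0.2]
gripper_width: 91.4
row 0.3453 -0.5119 -0.1427 0.0067 0.0004 0.0014  min rows 8
```

Now I move the arm toward the base, out of the view, for the final check.

```bash
python3 -m jog '.043 -.064 -.018 0 0 0;.086 -.128 -.035 0 0 0;.13 -.192 -.053 0 0 0;.173 -.256 -.07 0 0 0;.216 -.32 -.09 0 0 0;.26 -.384 -.107 0 0 0;.3 -.445 -.124 0 0 0;.33 -.49 -.137 0 0 0;.345 -.512 -.142 0 0 0;.345 -.512 -.142 0 0 0'; python3 - <<'E'
from h import *
t=np.ascontiguousarray(grab_frame("top")[:,:,::-1]); s=np.ascontiguousarray(grab_frame("scene")[:,:,::-1])
cv2.imwrite("pics/t5.png",t); cv2.imwrite("pics/s5.png",s)
cv2.imwrite("pics/s5b.png",cv2.resize(s[150:310,100:420],None,fx=2.5,fy=2.5,interpolation=cv2.INTER_CUBIC))
cv2.imwrite("pics/t5b.png",cv2.resize(t[80:250,100:450],None,fx=2.25,fy=2.25,interpolation=cv2.INTER_CUBIC))
E
```

```text
time_s: 31.1
ee_pos: [378.4, -148.3, 299.6]
ee_rot: [179.4, 0.0, 62.7]
force: [0.2, -0.6, -0.3]
gripper_width: 90.9
```

View pics/s5b.png

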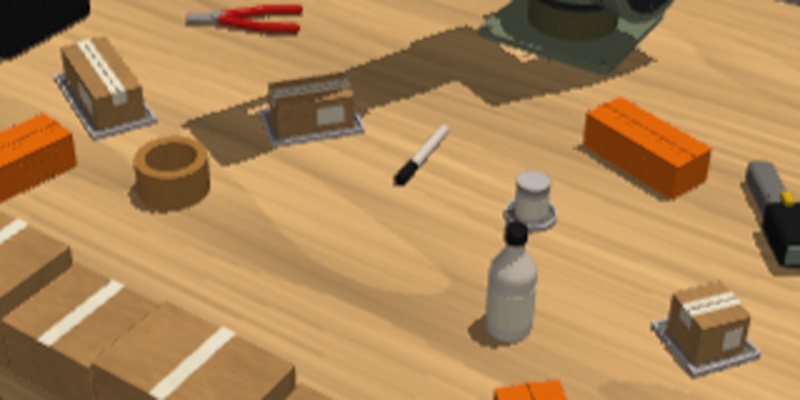

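View pics/t5b.png

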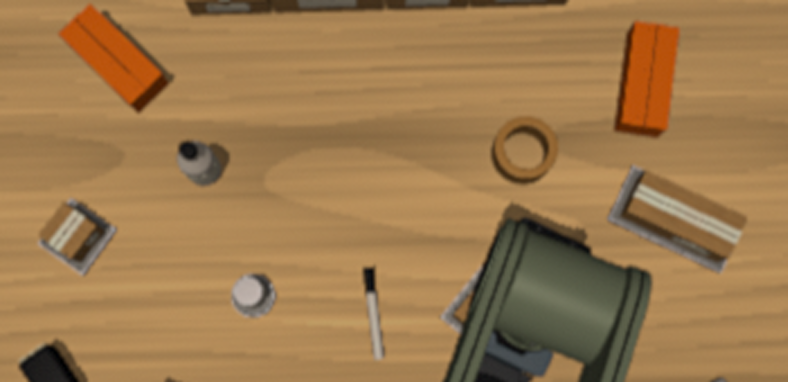

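All four pieces are upright inside their lips. The bottle (cap at about (184,147) in the top picture) and the tape roll (about (333,147)) are where they were.

```bash
python3 -c "
from workcell import *
print(job_done())"
```

```text
the job is handed in; nothing more can be done
None
```

I took the stack apart from the top down: tin, square, medium and long carton, each set in its own tray and released with the fingers about level with its floor contact. The job was handed in at about 31 s of the 120 s allowed. The highest force I saw printed at the end of a move was about 5 N.

**Last checks:** The final scene picture shows all four pieces upright and inside their lips. The bottle and tape roll sit at their starting pixels, judged by eye. Grip widths matched the pieces at 37.6, 56.5, 58 and 61.8 mm.

**Checks that disagreed or were incomplete:**
- The scene camera's fit of the round tray was 7 mm off, because the bottle cap overlapped it. I used the top camera, and the picture confirmed the tin's place.
- The first corner fit gave the square carton's yaw about 7° off. I remeasured it once the tin was away.
- In the last top view the arm hid the medium carton, so only the scene camera confirms it there.

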